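# Isolate the pin press, then hold a hinge leaf in line for the pin

## Robot

A 6-joint arm with a two-finger parallel gripper is mounted at the origin on the work surface. World frame = base frame: x ahead of the robot, y to its left, z up, the work surface at z = 0. Lengths are in mm, angles in degrees, forces in N, time in s.
With the tool pointing down it reaches from about 350 to 975 mm from the base axis. Payload 17.4 kg.
Tool frame: the origin (TCP) lies on the centre line of the jaws, within the pads' length; the fingertips stand 11 mm ahead of it and the grasp point (between the pads) lies 8 mm behind it (arm.tcp_to_tips is the distance from the TCP to the fingertips, in mm); z points along the fingers, x is the direction in which the jaws open and shut, and the axes are right-handed (so a half turn about z gives the same grasp; the last joint's range is limited). The gripper opens to 85 mm and grips with 20 to 120 N. Pads are 22 mm wide; open, the fingers measure 114 mm over their backs; the gripper's body (76 mm by 85 mm) begins 54 mm behind the grasp point. The pads swing forward as they close: fully open they stand 13 mm farther back than shut.
Start: joints at [70.428, 6.646, 82.598, -0, 90.757, -2.166], TCP at [201.933, 644.093, 242.303] pointing down, gripper open.
Joint ranges: [-162.19, 162.19], [-47.58, 125.68], [4.15, 143.07], [-65.23, 245.23], [0.69, 171.88], [-170.13, 170.13]. Speed limits (degrees/s): [108.29, 108.29, 127.2, 180, 180, 180].

## Interface

Orientations are given as [roll, pitch, yaw] about the fixed x, y, z axes, in that order (R = Rz(yaw) Ry(pitch) Rx(roll)).
In Python, from plant import arm, fingers, snapshot, camera_params, readout gives the robot as it stands. The module is installed in compiled form; this text tells all that it offers. Calls block until the motion is done:
- arm.move_to(position, orientation): joint-space move of the TCP to a pose.
- arm.servo_line(position, attitude=None, vel=150, f_stop=None): straight line of the TCP; attitude=None keeps the orientation; vel is the mean speed in mm/s. With f_stop (N) it stops when the force on the tool has changed by that much, and returns True; else False.
- arm.goto_joints(angles): joint-space move.
- fingers.command_gripper(opening, squeeze=None): finger opening in mm; squeeze is the grip in N (None keeps the last); returns when the fingers have stopped.
- arm.dwell(seconds).
- arm.inverse_kinematics(position, orientation): joint angles nearest the present ones, or None.
- snapshot(name): name is "side" or "top"; returns (picture, depth): 400x640x3 uint8, blue, green, red; 400x640 float32, mm along the optical axis (not along the pixel's ray), 0 where there is no reading.
- camera_params(name): a dict with "vertical_fov" (degrees; the focal length in pixels is half the picture's height over the tangent of half this angle, whatever the lens; pixels are square), "cx", "cy" (the principal point, pixels), "eye" and "rotation" of the camera in the world. Camera axes: x right, y down, z forward; pixel columns grow to the right and rows downward; lengths in mm; the calibration is good to about 2 mm. A picture is of the moment at which its call begins. camera_params takes no time and is no camera call.
A pose or a line that the arm cannot do raises arm.Unreachable and nothing moves.
- arm.close_job(): hands the job in, once; it reports no verdict.
Readings, each from a call of its own:
- readout.current_t(): time.
- readout.current_q(): joint angles.
- readout.current_qd(): joint speeds.
- readout.current_tau(): joint torques, N m.
- readout.current_ee_pos(): TCP position.
- readout.current_ee_rot(): TCP orientation.
- readout.current_ft_force(): force on the tool from outside, world axes, zero at the start.
- readout.current_ft_torque(): the same for the moment, N m.
- readout.current_grip_width(): finger opening in mm.
Only numpy, scipy, OpenCV 4.12 (cv2) and the standard library are available. Lean on these libraries where they do the work, as an engineer would, in place of code of your own. Each camera call takes 0.05 s, during which the arm holds its last target.

## Task

The pin press is still live: first throw its red-knobbed isolator lever fully over from the red dot (on) to the green dot (off), and leave it off. Then take the steel hinge leaf with the single broad knuckle out of its stand and, keeping its plate upright, lower that knuckle between the two knuckles of the steel leaf on the jamb block until it bottoms and the pin holes line up. Hold it there steadily for two seconds and finish still gripping it in line, letting nothing go; leave the brass leaf and everything else on the bench where it is.

Things in the scene. Friction and masses are not known exactly. Their poses are not given: they have to be found in the camera images.
- leaf: steel hinge leaf to be held, loose, upright, 0.3 kg. Origin: centre of its pin hole; y along the hole, z up the plate. Plate 90 wide (y), 8 thick (x), from 14 to 74 above the origin. One middle knuckle 30 long, 22 diameter, ends bevelled, hole 12 (drawn only), on a neck 30 wide, 8 thick. Either way round fits. Starts in stand_a, origin 21 above the table.
- stand_a: plywood stand carrying the steel leaf, fixed; base 70 (x) x 120 (y) x 8. Origin: centre of the underside, under the leaf, axes parallel to the leaf's. Two posts 50 (x) x 26 (y), 61 high, at y 24 to 50 each side, free space 48 wide between them; 11 wide slots in them, floor 35 high, hold the plate's two wings and let it out straight up.
- stand_b: the same stand, carrying the brass leaf.
- brass_leaf: bystander, not to be used: brass leaf with the same plate, but two narrow knuckles; loose, upright in stand_b. Origin on the hole axis between its knuckles, 21 above the table.
- jamb: fixed steel bed of the pin press, 130 x 320 (y) x 10. Origin on the table right under the pin holes' centre. Wooden jamb block at x +4 to +54, y -55 to +55, top 76 high. Fixed steel leaf, 8 thick, at x -4 to +4, y -45 to +45. Green press head, 127 high, at x -30 to +70, y -155 to -250; its ram and brass pin point at the holes and end at y -77.
- jamb_bore (a point): centre of the fixed leaf's pin holes, 95 above the table; axes as jamb, holes along y. Fixed knuckles, 22 diameter, at y -45 to -17 and +17 to +45: the gap is 34 wide. Its floor, the plate's edge 11 below this point, is where the loose knuckle bottoms at the right height. Nothing guides the knuckle in x: the hand does. Pin 8, holes 12 diameter.
- isolator_box: grey isolator box with a yellow top, fixed, 100 (x) x 64 (y) x 55 high; origin: centre of the underside. Red dot (on) at its -x end, green dot (off) at its +x end.
- isolator_pivot (a point): the lever's pivot axis (along the box's y), 70 above the table over the middle of the box.
- isolator_tip (a point): centre of the lever's red ball knob, 24 diameter, 70 from the pivot on a steel rod 12 thick.
- isolator (a joint): angle of the lever, rad: 0 is on (leaning 0.7 rad from vertical to the box's -x), 1.4 is off (leaning 0.7 to +x), stops at both; it stays where it is left, about 2 N at the knob moves it.
- bottle: bystander: white bottle with a yellow cap, 56 diameter x 150; origin: centre of the underside.
- tape: bystander: roll of paper tape lying flat, 84 diameter x 24; origin: centre of the underside.
- screwdriver: bystander: orange-handled screwdriver lying on the bench.
- pen_pot: bystander: dark steel pot of pens, 72 diameter x 150 over the pens; origin: centre of the underside.
Things that resemble listed ones, but are neither listed nor needed, are in the scene too. What is shaped like the leaf but turquoise is not meant.

How it is judged:
By the outcome, as a careful person would: the job done as asked, in the order asked, and still so for the second after the job is handed in, while the arm keeps its last pose, push and grip.
It also fails if it takes over 54 s, if anything falls off the work surface, if the arm or the gripper's body presses on something with over 40 N, if the wrist force passes 120 N, or if a joint passes its speed limit or range.

## Working session

There is one attempt and no reset: what is moved stays moved. The work goes in short steps, each a Python script; the robot and the scene stay as the last script left them, time stands still between calls to the robot, and variables do not carry over. Pictures are saved under pics/ and viewed, and the job is handed in when it is done.

```bash
mkdir -p pics; cat > h.py <<'E'
import numpy as np, cv2
from plant import arm, fingers, snapshot, camera_params, readout
def cam(n):
    p=camera_params(n); f=200/np.tan(np.radians(p["vertical_fov"])/2)
    return f,p["cx"],p["cy"],np.array(p["eye"],float),np.array(p["rotation"],float)
def ray(n,u,v):
    f,cx,cy,e,R=cam(n); return e,R@np.array([(u-cx)/f,(v-cy)/f,1.])
def onplane(n,u,v,z):
    e,d=ray(n,u,v); return e+d*(z-e[2])/d[2]
def proj(n,P):
    f,cx,cy,e,R=cam(n); c=R.T@(np.array(P,float)-e); return np.array([cx+f*c[0]/c[2],cy+f*c[1]/c[2]])
def cloud(n,D):
    f,cx,cy,e,R=cam(n); v,u=np.mgrid[:400,:640]; C=np.stack([(u-cx)/f*D,(v-cy)/f*D,D],-1)
    return C@R.T+e
E
python3 - <<'E'
from h import *
for n in("side","top"):
    p=camera_params(n);print(n,p)
    I,D=snapshot(n);cv2.imwrite(f"pics/{n}0.png",I);np.savez(f"{n}0.npz",I=I,D=D)
print(readout.current_t(),readout.current_ee_rot())
E
```

```text
side {'vertical_fov': 52.74084486824308, 'cx': 317.08147329586313, 'cy': 192.94412963366787, 'eye': array([441.06408281, 745.42803407, 657.22626914]), 'rotation': array([-123.75821205,   -0.23539642, -170.09373323])}
top {'vertical_fov': 45.771149878295276, 'cx': 324.8454046296522, 'cy': 210.8373235788966, 'eye': array([ 493.47209846,  -69.632941  , 1398.29881437]), 'rotation': array([-176.21181877,    1.1406397 ,  -90.20810171])}
0.1 [-1.79997370e+02  5.96779036e-02  7.25923860e+01]
```

```bash
sed -i 's/np.array(p\["rotation"\],float)$/Rotation.from_euler("xyz",p["rotation"],degrees=True).as_matrix()/; 1a from scipy.spatial.transform import Rotation' h.py; cat h.py | head -8
```

```text
import numpy as np, cv2
from scipy.spatial.transform import Rotation
from plant import arm, fingers, snapshot, camera_params, readout
def cam(n):
    p=camera_params(n); f=200/np.tan(np.radians(p["vertical_fov"])/2)
    return f,p["cx"],p["cy"],np.array(p["eye"],float),Rotation.from_euler("xyz",p["rotation"],degrees=True).as_matrix()
def ray(n,u,v):
    f,cx,cy,e,R=cam(n); return e,R@np.array([(u-cx)/f,(v-cy)/f,1.])
```

View pics/top0.png

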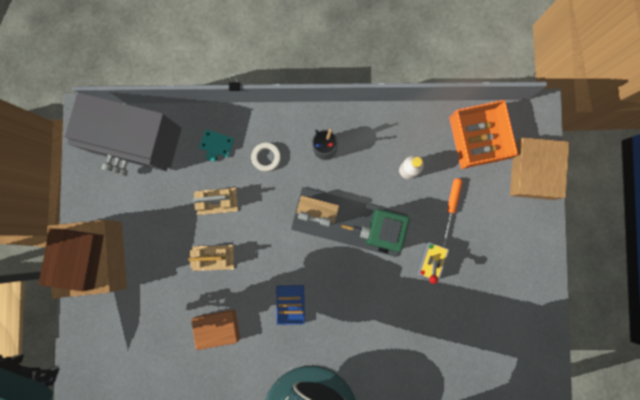

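View pics/side0.png

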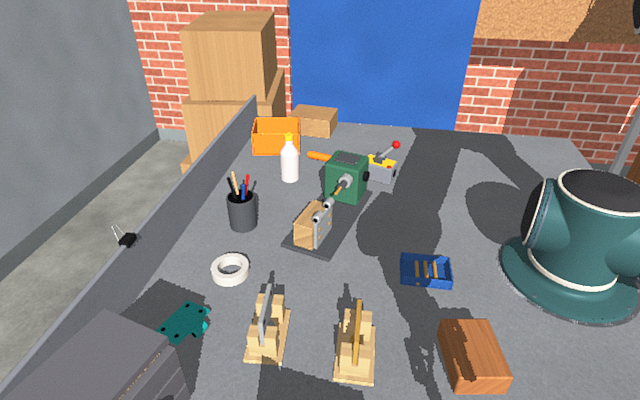

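```bash
python3 - <<'E'
from h import *
for n in("side","top"):
    z=np.load(f"{n}0.npz");I,D=z["I"],z["D"];P=cloud(n,D)
    print(n,[(u,v,P[v,u].round(0).tolist()) for u,v in ([(400,230),(150,250),(230,310),(300,350),(430,320),(600,330),(250,200)] if n=="side" else [(100,190),(150,300),(300,250),(480,190),(540,350),(90,370),(400,130),(250,330)])])
z=np.load("side0.npz")["I"]; z2=np.load("top0.npz")["I"]
def crop(I,u0,u1,v0,v1,s,name): cv2.imwrite(f"pics/{name}.png",cv2.resize(I[v0:v1,u0:u1],None,fx=s,fy=s,interpolation=cv2.INTER_CUBIC))
crop(z,230,390,250,390,5,"sA")
crop(z,270,420,130,270,5,"sJ")
crop(z2,180,340,170,290,5,"tA")
crop(z2,290,450,170,290,5,"tJ")
E
```

```text
side [(400, 230, [368.0, -90.0, 2.0]), (150, 250, [914.0, 152.0, 60.0]), (230, 310, [709.0, 232.0, -0.0]), (300, 350, [549.0, 297.0, -0.0]), (430, 320, [307.0, 185.0, -1.0]), (600, 330, [-19.0, 150.0, -2.0]), (250, 200, [741.0, -29.0, 91.0])]
top [(100, 190, [653.0, 633.0, -4.0]), (150, 300, [325.0, 475.0, -3.0]), (300, 250, [471.0, 32.0, -1.0]), (480, 190, [645.0, -500.0, 0.0]), (540, 350, [181.0, -662.0, -6.0]), (90, 370, [123.0, 647.0, -2.0]), (400, 130, [827.0, -267.0, -2.0]), (250, 330, [238.0, 178.0, -2.0])]
```

View pics/sA.png

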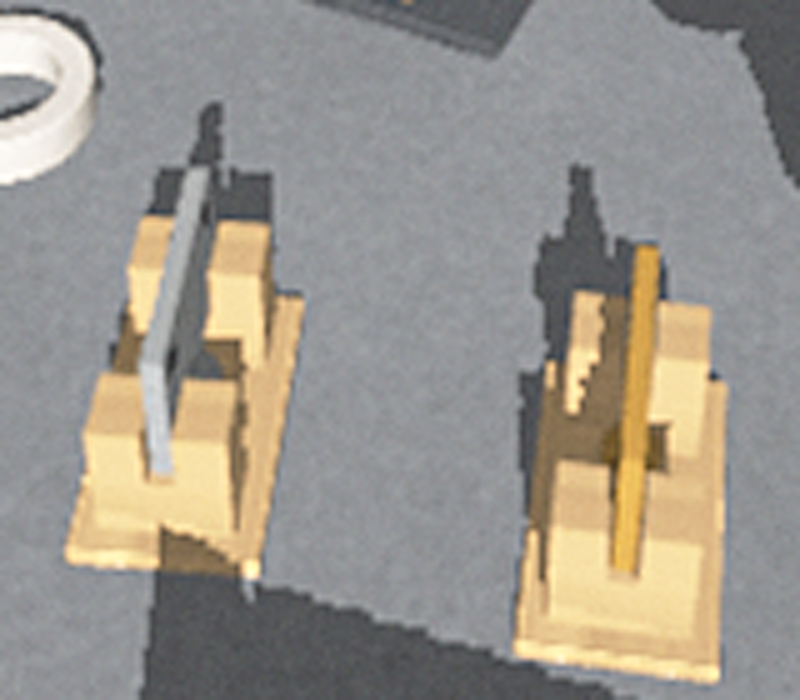

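View pics/sJ.png

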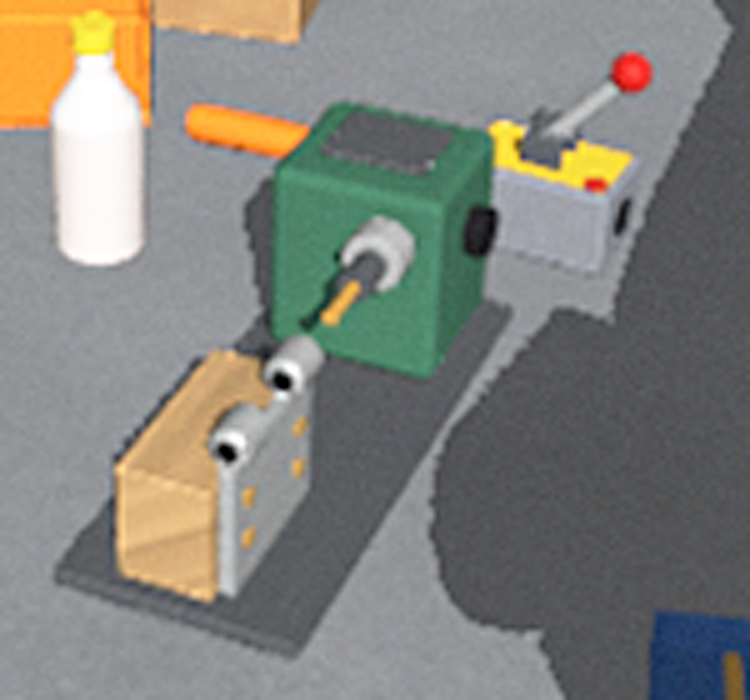

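View pics/tA.png

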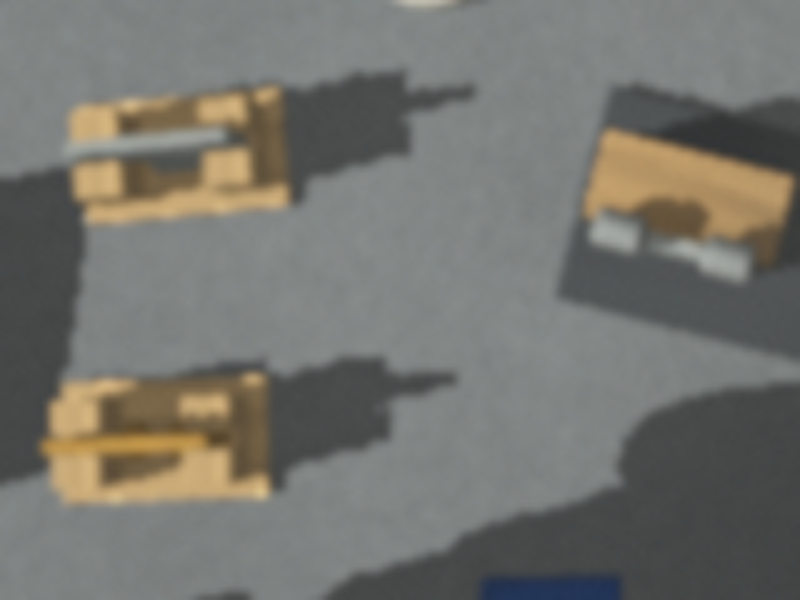

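View pics/tJ.png

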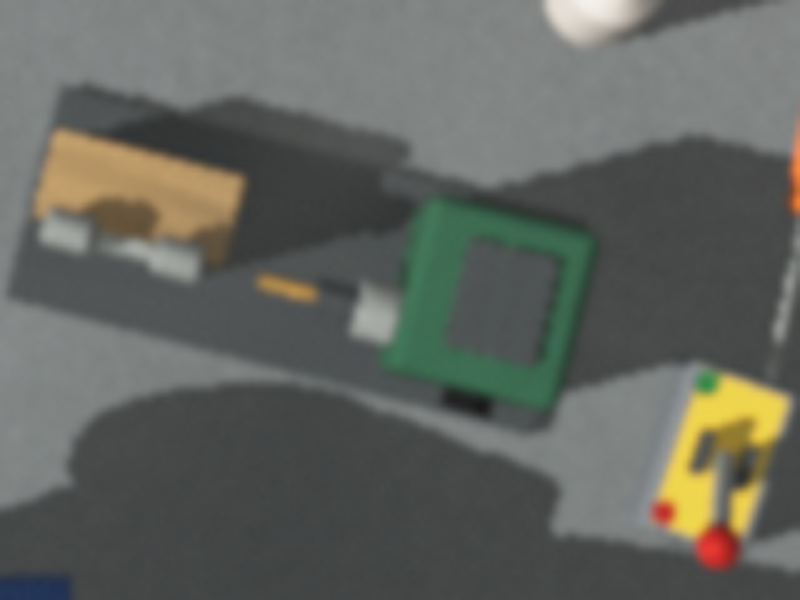

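```bash
python3 - <<'E'
from h import *
S={}
for n in("side","top"):
    z=np.load(f"{n}0.npz");S[n]=(z["I"],cv2.cvtColor(z["I"],cv2.COLOR_BGR2HSV).astype(int),cloud(n,z["D"]))
def box(u0,u1,v0,v1):
    m=np.zeros((400,640),bool);m[v0:v1,u0:u1]=1;return m
def pca(Q):
    c=Q[:,:2].mean(0);w,V=np.linalg.eigh(np.cov((Q[:,:2]-c).T));d=V[:,1];d=d*np.sign(d[1]);t=(Q[:,:2]-c)@d
    return c.round(1),"yaw(y-axis)",round(np.degrees(np.arctan2(-d[0],d[1])),2),"ext",t.min().round(1),t.max().round(1),"z",np.percentile(Q[:,2],[5,50,95]).round(1),len(Q)
for n,b in(("side",box(245,300,270,370)),("top",box(190,242,180,216))):
    I,H,P=S[n]
    m=b&(H[...,1]<60)&(P[...,2]>68)
    print("leaf",n,pca(P[m]))
    m=b&(P[...,2]>85)
    print("leaf top",n,pca(P[m]))
    m=b&(H[...,1]>60)&(abs(P[...,2]-61)<5);Q=P[m];print(" posts",n,cv2.minAreaRect(Q[:,:2].astype(np.float32)),np.median(Q[:,2]))
# jamb
for n,b in(("side",box(285,340,185,255)),("top",box(292,345,190,232))):
    I,H,P=S[n]
    m=b&(H[...,1]<60)&(P[...,2]>84)&(P[...,2]<115)
    print("knuckles",n,pca(P[m]))
    m=b&(H[...,1]>60)&(abs(P[...,2]-76)<5);Q=P[m];print(" block",n,cv2.minAreaRect(Q[:,:2].astype(np.float32)),np.median(Q[:,2]))
for n,b in(("side",box(360,410,135,190)),("top",box(415,455,235,292))):
    I,H,P=S[n]
    m=b&(H[...,0]>22)&(H[...,0]<35)&(H[...,1]>120)&(abs(P[...,2]-55)<8);Q=P[m];print("yellow",n,cv2.minAreaRect(Q[:,:2].astype(np.float32)),np.median(Q[:,2]),len(Q))
    r=b&((H[...,0]<8)|(H[...,0]>172))&(H[...,1]>120)
    for nm,k in(("knob",r&(P[...,2]>80)),("dot",r&(P[...,2]<75)&(P[...,2]>40)),("green",b&(H[...,0]>45)&(H[...,0]<85)&(H[...,1]>100))):
        v,u=np.nonzero(k)
        if len(u): print(nm,n,u.mean().round(1),v.mean().round(1),len(u),np.median(P[k],0).round(1))
f=lambda n,u,v:ray(n,u,v)
E
```

```text
leaf side (array([606.9, 300.4]), 'yaw(y-axis)', np.float64(19.17), 'ext', np.float64(-69.6), np.float64(474.8), 'z', array([71.1, 93.5, 96.7]), 362)
leaf top side (array([602.4, 312.8]), 'yaw(y-axis)', np.float64(19.81), 'ext', np.float64(-82.6), np.float64(461.7), 'z', array([ 86.8,  94.4, 657.2]), 256)
 posts side ((615.0052490234375, 276.57635498046875), (50.221168518066406, 103.32713317871094), 5.2565765380859375) 60.51032667826553
leaf top (array([612.1, 262.7]), 'yaw(y-axis)', np.float64(-17.05), 'ext', np.float64(-352.5), np.float64(61.7), 'z', array([ 73.3,  93.9, 101. ]), 139)
leaf top top (array([608.6, 251.7]), 'yaw(y-axis)', np.float64(-18.27), 'ext', np.float64(-341.2), np.float64(73.0), 'z', array([  87.8,   94.7, 1398.3]), 118)
 posts top ((618.4464721679688, 279.74920654296875), (50.28038024902344, 99.81719970703125), 4.922904968261719) 60.92314963645731
knuckles side (array([556.3, -11.1]), 'yaw(y-axis)', np.float64(-14.58), 'ext', np.float64(-117.0), np.float64(40.6), 'z', array([ 87.9, 100.1, 106.2]), 222)
 block side ((585.032958984375, -23.481735229492188), (110
[... 214 characters left out ...]
, 107.8]), 166)
 block top ((588.440185546875, -21.791545867919922), (109.6618881225586, 49.014793395996094), 74.88651275634766) 75.61855560243316
yellow side ((435.7734680175781, -347.8258056640625), (50.552345275878906, 88.31973266601562), 73.09774780273438) 56.720350336646334 128
knob side 395.9 144.0 46 [ 394.7 -327.2  127.7]
dot side 388.8 166.6 9 [ 407.2 -315.4   57.3]
green side 363.0 170.4 179 [ 479.3 -208.7  111.4]
yellow top ((438.75372314453125, -348.1093444824219), (50.0024528503418, 89.6404037475586), 70.10662078857422) 55.19567137180468 358
knob top 433.1 278.9 52 [ 395.5 -330.   131.9]
dot top 422.0 272.2 10 [ 409.1 -315.2   56.1]
green top 431.0 246.0 9 [ 481.9 -341.6   55.8]
```

```bash
python3 - <<'E'
from h import *
S={}
for n in("side","top"):
    z=np.load(f"{n}0.npz");S[n]=(z["I"],cv2.cvtColor(z["I"],cv2.COLOR_BGR2HSV).astype(int),cloud(n,z["D"]))
def box(u0,u1,v0,v1):
    m=np.zeros((400,640),bool);m[v0:v1,u0:u1]=1;return m
for n,b in(("side",box(245,300,270,370)),("top",box(190,242,180,216))):
    I,H,P=S[n]
    for lo,hi in((66,75),(75,90),(91,99)):
        Q=P[b&(P[...,2]>lo)&(P[...,2]<hi)]
        if len(Q)<10: continue
        vx,vy,x0,y0=cv2.fitLine(Q[:,:2].astype(np.float32),cv2.DIST_HUBER,0,.01,.01).ravel()
        d=np.array([vx,vy])*np.sign(vy);t=(Q[:,:2]-[x0,y0])@d;pr=np.percentile(t,[1,99])
        e=np.array([[x0,y0]+d*k for k in pr]);nn=(Q[:,:2]-[x0,y0])@[d[1],-d[0]]
        print(n,lo,len(Q),"ends",e.round(1).tolist(),"mid",e.mean(0).round(1),"yaw",np.degrees(np.arctan2(-d[0],d[1])).round(2),"n",np.percentile(nn,[2,50,98]).round(1),"zmed",np.median(Q[:,2]).round(1))
    m=b&(H[...,1]>60)&(abs(P[...,2]-61)<4);Q=P[m][:,:2];print(" posts",n,cv2.minAreaRect(Q.astype(np.float32)))
# knob by triangulation
e1,d1=ray("side",395.9,144.0);e2,d2=ray("top",433.1,278.9)
A=np.stack([d1,-d2],1);s=np.linalg.lstsq(A,e2-e1,rcond=None)[0];p1=e1+s[0]*d1;p2=e2+s[1]*d2;print("knob",p1.round(1),p2.round(1),(p1/2+p2/2).round(1))
for y in(70,):
  for p in([375,-320,200],):
    print(arm.inverse_kinematics(p,[180,0,y]))
  print(arm.inverse_kinematics([617,278,200],[180,0,5]),arm.inverse_kinematics([617,278,200],[180,0,-175]))
  print(arm.inverse_kinematics([558,-15,250],[180,0,-15]),arm.inverse_kinematics([558,-15,250],[180,0,165]))
E
```

```text
side 66 54 ends [[614.6, 234.4], [607.5, 321.9]] mid [611.1 278.2] yaw 4.65 n [-0.6  0.1  7.5] zmed 71.0
side 75 100 ends [[615.1, 231.8], [607.6, 321.8]] mid [611.4 276.8] yaw 4.76 n [-0.8 -0.1  6.3] zmed 82.5
side 91 199 ends [[618.9, 231.5], [610.6, 321.6]] mid [614.8 276.5] yaw 5.23 n [-3.8 -0.   4.1] zmed 94.6
 posts side ((615.0093994140625, 276.58453369140625), (50.0909423828125, 103.3695068359375), 5.149174213409424)
top 66 22 ends [[620.9, 230.5], [610.0, 320.8]] mid [615.4 275.7] yaw 6.86 n [-19.    0.2  22.3] zmed 68.4
top 75 25 ends [[618.9, 233.6], [610.4, 323.8]] mid [614.6 278.7] yaw 5.37 n [-0.5  0.   5. ] zmed 82.9
top 91 84 ends [[622.5, 235.6], [614.4, 324.4]] mid [618.5 280. ] yaw 5.22 n [-4.3  0.   3.9] zmed 94.7
 posts top ((618.4660034179688, 279.52252197265625), (50.28038024902344, 99.36217498779297), 4.922904968261719)
knob [ 394.6 -331.5  125.4] [ 395.3 -331.5  125.3] [ 394.9 -331.5  125.4]
[ -43.4402759   -15.78515529  107.62414096    0.           88.16101432
 -113.4402759 ]
[ 2.20953053e+01  7.65135959e+00  8.54189341e+01 -2.54444375e-14
  8.69297063e+01  1.70953053e+01] [  22.09530532    7.65135959   85.41893412    0.           86.92970629
 -162.90469468]
[-4.15815950e+00 -8.09277092e+00  9.64903379e+01 -2.54444375e-14
  9.16024330e+01  1.08418405e+01] [  -4.1581595    -8.09277092   96.49033792    0.           91.602433
 -169.1581595 ]
```

Candidates: the steel leaf with a single knuckle in its stand at side (267,310); the brass leaf at (357,330), to be left alone; and the turquoise lookalike at (185,322), not meant. The crop confirms that the grey plate at (267,310) is mine. Measured points agree with the given sizes: leaf top 94.6, posts 60.7, block top 76, knob 125. Next, the lever.

```bash
python3 - <<'E'
from h import *
t0=readout.current_t()
piv=np.array([437.3,-346.8]);ex=np.array([.941,-.339]);O=[180,0,70.2]
def P(th,back=23,dz=9): return [*(piv+(70*np.sin(th)-back)*ex),70+70*np.cos(th)+dz]
s=P(-.7,40)
arm.move_to([s[0],s[1],230],O)
fingers.command_gripper(0,40); print(readout.current_t()-t0, readout.current_ee_pos())
F0=readout.current_ft_force(); print(F0)
print(arm.servo_line(s,vel=120,f_stop=15))
for th in(-.7,-.42,-.14,.14,.42,.62):
    r=arm.servo_line(P(th),vel=90,f_stop=20); print(th,r,(np.array(readout.current_ft_force())-F0).round(1))
    if r: break
r=arm.servo_line(P(.7,15),vel=40,f_stop=12);print(r,readout.current_ee_pos(),P(.7))
print((np.array(readout.current_ft_force())-F0).round(1))
p=readout.current_ee_pos()
arm.servo_line([p[0]-20*ex[0],p[1]-20*ex[1],p[2]+10],vel=120)
arm.servo_line([p[0]-20*ex[0],p[1]-20*ex[1],260],vel=250)
fingers.command_gripper(45)
arm.move_to([616.6,278.2,240],[180,0,5.2])
print(readout.current_t())
for n in("side","top"):
    I,D=snapshot(n);cv2.imwrite(f"pics/{n}1.png",I);np.savez(f"{n}1.npz",I=I,D=D)
b=np.load("top1.npz")["I"][220:300,400:470]; s=np.load("side1.npz")["I"][130:210,350:420]
cv2.imwrite("pics/iso1.png",np.hstack([cv2.resize(x,(400,400)) for x in(b,s[:,:70])]))
E
```

```text
4.1667000000000005 [ 357.22231253 -317.95513606  230.01463427]
[ 0.25620784 -0.48776423  0.33758898]
False
-0.7 False [ 0.2  1.3 -0.4]
-0.42 False [-1.9  1.1  2.1]
-0.14 False [-0.8  0.9 -0.1]
0.14 False [-0.1  0.4  0. ]
0.42 False [-1.3  0.5 -0. ]
0.62 False [-0.6  1.3 -0.5]
True [ 460.2763579  -355.16926414  133.82309643] [np.float64(458.09161905834674), np.float64(-354.2902857181504), np.float64(132.5389531099142)]
[-11.5   5.3  10.5]
11.4083
```

View pics/iso1.png

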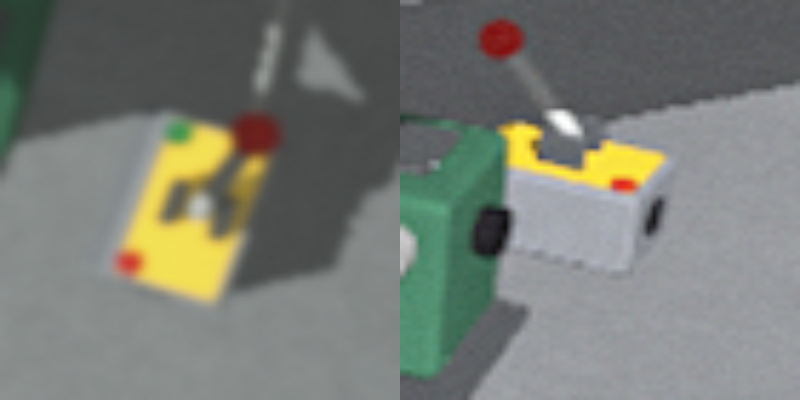

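View pics/side1.png

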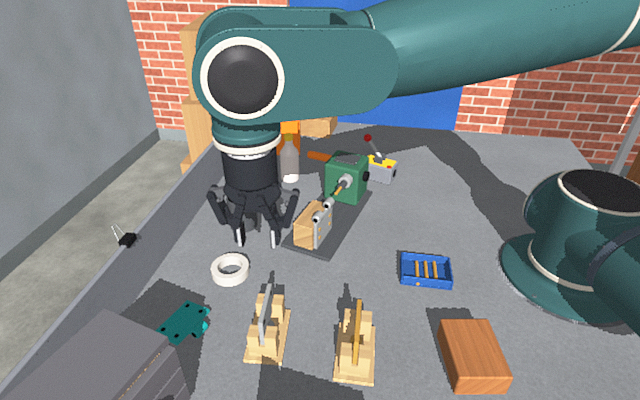

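```bash
python3 - <<'E'
from h import *
uv={}
for n,(u0,u1,v0,v1) in(("side",(355,380,128,150)),("top",(430,460,235,262))):
    I=np.load(f"{n}1.npz")["I"];H=cv2.cvtColor(I,cv2.COLOR_BGR2HSV).astype(int)
    m=((H[...,0]<8)|(H[...,0]>172))&(H[...,1]>120);k=np.zeros_like(m);k[v0:v1,u0:u1]=1
    v,u=np.nonzero(m&k);uv[n]=(u.mean(),v.mean());print(n,uv[n],len(u))
e1,d1=ray("side",*uv["side"]);e2,d2=ray("top",*uv["top"])
s=np.linalg.lstsq(np.stack([d1,-d2],1),e2-e1,rcond=None)[0];p1=e1+s[0]*d1;p2=e2+s[1]*d2;p=(p1+p2)/2;print("knob",p1,p2)
d=p[:2]-np.array([437.3,-346.8]);print("along",d@[.941,-.339],"exp 45; angle",.7+np.arctan2(d@[.941,-.339],p[2]-70))
print(arm.servo_line([616.6,278.2,62],vel=120,f_stop=10),readout.current_ee_pos(),readout.current_ft_force())
for n in("side","top"):
    I,D=snapshot(n);cv2.imwrite(f"pics/{n}2.png",I);np.savez(f"{n}2.npz",I=I,D=D)
a=np.load("side2.npz")["I"][230:380,200:350];b=np.load("top2.npz")["I"][170:230,180:260]
cv2.imwrite("pics/g2.png",np.hstack([cv2.resize(a,(450,450)),cv2.resize(b,(340,450))]))
print(readout.current_t())
E
```

```text
side (np.float64(367.24444444444447), np.float64(137.2888888888889)) 45
top (np.float64(444.54347826086956), np.float64(246.2608695652174)) 46
knob [ 479.74149648 -363.90425513  123.90715211] [ 481.61006569 -363.82156882  123.87067269]
along 46.60093715985581 exp 45; angle 1.4130004269328622
False [616.93974287 278.33353212  62.8341172 ] [0.62828855 0.40396945 0.21922077]
13.2417
```

View pics/g2.png

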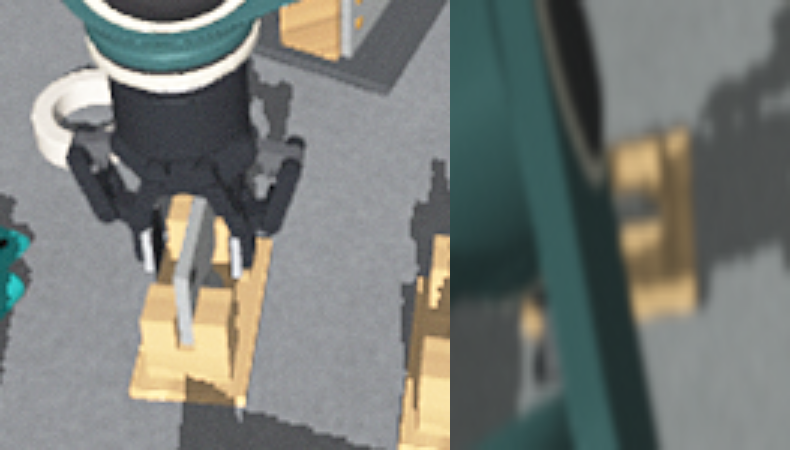

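```bash
python3 - <<'E'
from h import *
F0=np.array(readout.current_ft_force())
fingers.command_gripper(0,70);print(readout.current_grip_width(),(np.array(readout.current_ft_force())-F0).round(1),readout.current_ee_pos())
p=readout.current_ee_pos()
print(arm.servo_line([p[0],p[1],p[2]+125],vel=150,f_stop=30),readout.current_grip_width(),(np.array(readout.current_ft_force())-F0).round(1))
arm.move_to([558.7,-15.1,192],[180,0,-14.9]);arm.dwell(.2)
print(readout.current_ee_pos(),readout.current_ee_rot(),readout.current_grip_width(),readout.current_t())
for n in("side","top"):
    I,D=snapshot(n);cv2.imwrite(f"pics/{n}3.png",I);np.savez(f"{n}3.npz",I=I,D=D)
a=np.load("side3.npz")["I"][130:270,270:410];b=np.load("top3.npz")["I"][170:250,280:360]
cv2.imwrite("pics/g3.png",np.hstack([cv2.resize(a,(500,500),interpolation=cv2.INTER_CUBIC),cv2.resize(b,(300,300))[:].repeat(1,0) if 0 else cv2.copyMakeBorder(cv2.resize(b,(300,300)),0,200,0,0,cv2.BORDER_CONSTANT)]))
E
```

```text
7.0121446072744344 [-1.7 -1.2  3.4] [616.66310495 278.24276655  62.27229817]
False 7.209862471016181 [-1.  -0.7 -3.4]
[558.96713377 -14.18637722 191.80624149] [-1.79998239e+02  1.85358875e-02 -1.48121494e+01] 7.1176267181317066 16.0
```

View pics/g3.png

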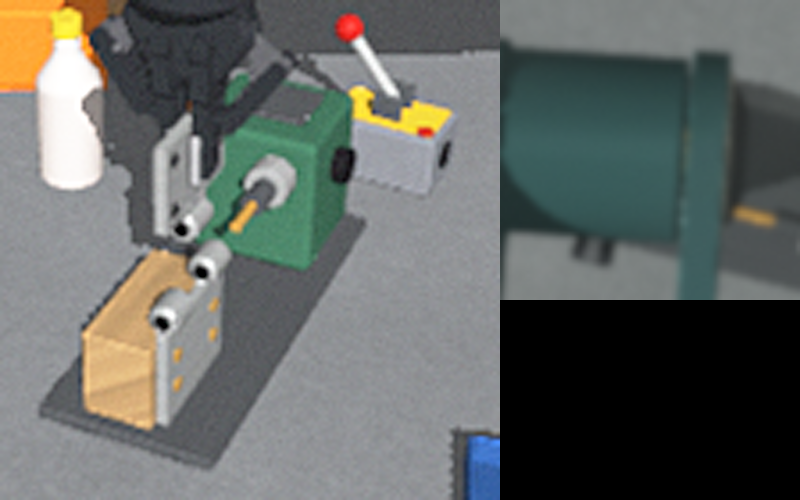

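```bash
cat > meas.py <<'E'
from h import *
def holes(n,I,guess,r=5,thr=90):
    g=cv2.cvtColor(I,cv2.COLOR_BGR2GRAY).astype(float);out=[]
    for u,v in guess:
        for _ in range(6):
            u0,v0=int(round(u))-r+1,int(round(v))-r+1;w=np.clip(thr-g[v0:v0+2*r-1,u0:u0+2*r-1],0,None)
            yy,xx=np.mgrid[v0:v0+2*r-1,u0:u0+2*r-1];d=np.hypot(xx-u,yy-v)<r-.8;w=w*d
            u,v=(w*xx).sum()/w.sum(),(w*yy).sum()/w.sum()
        out.append((u,v,w.sum()))
    return out
E
python3 - <<'E'
from meas import *
z=np.load("side3.npz");I=z["I"];P=cloud("side",z["D"])
h=holes("side",I,[(315.4,220.2),(326.6,205.6),(320.7,193.8)],4)
print(np.round(h,2))
Q=[onplane("side",u,v,zz) for (u,v,_),zz in zip(h,(95,95,150.5))];print(np.round(Q,1))
for yaw in(-14.9,):
    a=np.radians(yaw);ex=np.array([np.cos(a),np.sin(a)]);ey=np.array([-ex[1],ex[0]])
    o=np.array([558.7,-15.1]);print([(((q[:2]-o)@ex).round(2),((q[:2]-o)@ey).round(2)) for q in Q])
H=cv2.cvtColor(I,cv2.COLOR_BGR2HSV).astype(int)
def reg(name,zlo,zhi,u0,u1,v0,v1,sat=True):
    m=np.zeros((400,640),bool);m[v0:v1,u0:u1]=1;m&=(P[...,2]>zlo)&(P[...,2]<zhi)
    if sat:m&=(H[...,1]<50)&(H[...,2]>90)
    q=P[m];l=np.c_[(q[:,:2]-o)@ex,(q[:,:2]-o)@ey,q[:,2]];return l
l=reg("fixedplate",20,78,310,335,210,255);k=abs(l[:,0]+4)<8;l=l[k];print("fixed",len(l),np.percentile(l,[2,10,50,90,98],0).round(1).tolist(),np.polyfit(l[:,1],l[:,0],1).round(4), np.polyfit(l[:,2],l[:,0],1).round(4))
l=reg("loose",165,222,310,335,155,200);l=l[(abs(l[:,0])<12)];print("loose",len(l),np.percentile(l,[2,10,50,90,98],0).round(1).tolist(),np.polyfit(l[:,1],l[:,0],1).round(4),np.polyfit(l[:,2],l[:,0],1).round(4))
# knuckle tops
cv2.imwrite("pics/z3.png",cv2.resize(I[155:235,295:345],(500,800)[::1],interpolation=cv2.INTER_NEAREST)[:600])
E
```

```text
[[314.88 220.07 627.  ]
 [325.92 205.94 679.  ]
 [320.18 193.92 661.  ]]
[[569.3  26.9  95. ]
 [553.1 -32.2  95. ]
 [561.9   0.9 150.5]]
[(np.float64(-0.55), np.float64(43.29)), (np.float64(-1.05), np.float64(-18.01)), (np.float64(-1.02), np.float64(16.26))]
fixed 290 [[-6.0, -43.9, 21.2], [-5.4, -31.4, 25.3], [-4.7, 10.8, 48.7], [0.1, 41.5, 72.4], [2.6, 43.0, 76.7]] [ 0.0383 -4.2392] [ 0.0055 -4.1887]
loose 276 [[-10.5, -40.8, 165.7], [-7.3, 4.6, 169.3], [-4.4, 24.6, 192.8], [-0.4, 44.1, 216.4], [1.9, 45.1, 221.4]] [ 0.0567 -5.3694] [ 0.0087 -5.7543]
```

View pics/z3.png

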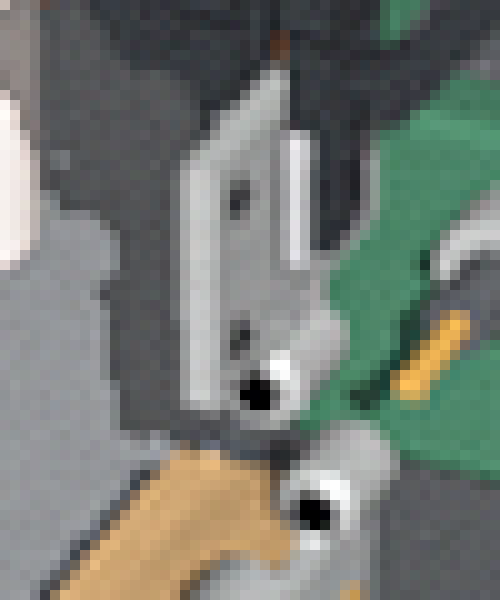

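```bash
python3 - <<'E'
from meas import *
z=np.load("side3.npz");I=z["I"];P=cloud("side",z["D"])
a=np.radians(-14.9);ex=np.array([np.cos(a),np.sin(a)]);ey=np.array([-ex[1],ex[0]]);o=np.array([558.7,-15.1])
L=np.stack([(P[...,:2]-o)@ex,(P[...,:2]-o)@ey,P[...,2]],-1)
for nm,zl,zh,yl,yh in(("fixed",22,72,-40,42),("loose",168,222,14,44)):
    q=L[(L[...,2]>zl)&(L[...,2]<zh)&(L[...,1]>yl)&(L[...,1]<yh)&(L[...,0]>-7.5)&(L[...,0]<-2.5)]
    A=np.c_[q[:,1],q[:,2]-q[:,2].mean(),np.ones(len(q))];w=np.ones(len(q),bool)
    for _ in range(4):
        c=np.linalg.lstsq(A[w],q[w,0],rcond=None)[0];w=abs(q[:,0]-A@c)<1.2
    print(nm,len(q),w.sum(),"dx/dy deg",np.degrees(c[0]).round(2),"tilt deg",np.degrees(c[1]).round(2),"x0",c[2].round(2))
# move and lower to just over the fixed knuckles' gap
p=np.array(readout.current_ee_pos());d=0.25*ex-2.3*ey
c=p.copy();c[:2]+=d
arm.servo_line(list(c),[180,0,-14.9],vel=60);arm.dwell(.2);q=np.array(readout.current_ee_pos());print(p,c,q)
# iterate for tracking bias
c2=c+(c-q);c2[2]=c[2]-27;arm.servo_line(list(c2),[180,0,-14.9],vel=80,f_stop=10);arm.dwell(.2);print(c2,readout.current_ee_pos(),readout.current_ee_rot(),readout.current_ft_force())
I,D=snapshot("side");np.savez("side4.npz",I=I,D=D);cv2.imwrite("pics/z4.png",cv2.resize(I[175:235,295:355],(600,600),interpolation=cv2.INTER_NEAREST));print(readout.current_t())
E
```

```text
fixed 232 202 dx/dy deg -0.23 tilt deg -0.02 x0 -4.79
loose 134 121 dx/dy deg -0.37 tilt deg 0.5 x0 -4.26
[558.86113724 -14.48866701 191.85175822] [558.51132583 -16.77561519 191.85175822] [558.51902869 -16.78407991 191.89076821]
[558.50362298 -16.76715047 164.85175822] [558.71006769 -16.78424327 165.30320782] [-1.79993392e+02 -3.81750703e-02 -1.49005060e+01] [-0.65267205 -0.1440645  -2.48377717]
17.2917
```

View pics/z4.png

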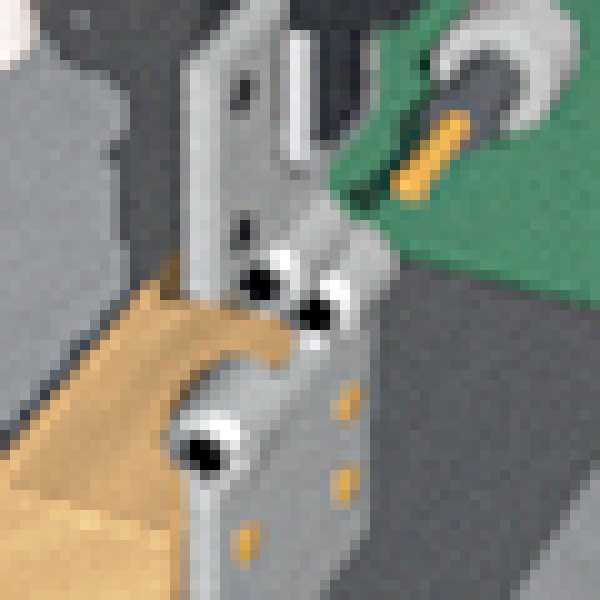

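```bash
cat >> meas.py <<'E'
a=np.radians(-14.9);ex=np.array([np.cos(a),np.sin(a)]);ey=np.array([-ex[1],ex[0]]);o=np.array([558.7,-15.1])
def report(I,D,g,zl,r=4):
    P=cloud("side",D);h=holes("side",I,g,r)
    L=np.stack([(P[...,:2]-o)@ex,(P[...,:2]-o)@ey,P[...,2]],-1)
    for (u,v,_),zz in zip(h,(95,95,zl)):
        q=onplane("side",u,v,zz)[:2]-o;print("hole",round(u,2),round(v,2),"x",round(q@ex,2),"y",round(q@ey,2))
    top=zl+74
    for nm,l,hh,yl,yh in(("fixed",22,72,-40,42),("loose",zl+17,zl+72,14,44)):
        s=(L[...,2]>l)&(L[...,2]<hh)&(L[...,0]>-7.5)&(L[...,0]<-2.5)
        q=L[s&(L[...,1]>yl)&(L[...,1]<yh)]
        A=np.c_[q[:,1],q[:,2]-q[:,2].mean(),np.ones(len(q))];w=np.ones(len(q),bool)
        for _ in range(4):
            c=np.linalg.lstsq(A[w],q[w,0],rcond=None)[0];w=abs(q[:,0]-A@c)<1.2
        # end face in y : points facing the camera at y end
        e=L[(L[...,2]>l)&(L[...,2]<hh)&(L[...,0]>-3)&(L[...,0]<3)&(abs(L[...,1]-45)<6)]
        print(nm,w.sum(),"yaw",np.degrees(c[0]).round(2),"tilt",np.degrees(c[1]).round(2),"x0",c[2].round(2),"end y",np.median(e[:,1]).round(2),len(e))
E
python3 - <<'E'
from meas import *
z=np.load("side3.npz");report(z["I"],z["D"],[(314.9,220.1),(325.9,205.9),(320.2,193.9)],150.5)
z=np.load("side4.npz");report(z["I"],z["D"],[(315.5,220),(326.5,206.),(321.2,203.2)],165.3-41.3)
E
```

```text
hole 314.88 220.07 x -0.55 y 43.29
hole 325.92 205.94 x -1.05 y -18.01
hole 320.18 193.92 x -1.02 y 16.26
fixed 202 yaw -0.23 tilt -0.02 x0 -4.79 end y 41.79 47
loose 123 yaw -0.34 tilt 0.47 x0 -4.28 end y 43.26 52
hole 314.88 220.06 x -0.53 y 43.26
hole 326.05 206.09 x -1.56 y -17.58
hole 320.45 203.03 x -0.96 y 14.12
fixed 209 yaw 0.05 tilt 0.26 x0 -4.88 end y 41.55 50
loose 108 yaw 0.15 tilt 0.34 x0 -4.12 end y 41.39 51
```

```bash
python3 - <<'E'
from meas import *
F0=np.array(readout.current_ft_force());p=np.array(readout.current_ee_pos())
c=[558.50-0.4*ex[0],-16.77-0.4*ex[1]]
arm.servo_line([*c,150],[180,0,-14.9],vel=50,f_stop=12);print(readout.current_ee_pos(),(np.array(readout.current_ft_force())-F0).round(1))
r=arm.servo_line([*c,133],[180,0,-14.9],vel=20,f_stop=10);arm.dwell(.3)
print(r,readout.current_ee_pos(),readout.current_ee_rot(),(np.array(readout.current_ft_force())-F0).round(1),readout.current_ft_torque(),readout.current_grip_width())
I,D=snapshot("side");np.savez("side5.npz",I=I,D=D);cv2.imwrite("pics/z5.png",cv2.resize(I[180:240,295:355],(600,600),interpolation=cv2.INTER_NEAREST));print(readout.current_t())
E
```

```text
[557.95399698 -16.6689822  149.59954477] [ 0.8 -0.7  0.4]
True [558.09114285 -16.67500748 136.09189415] [ 1.79998720e+02  1.28790441e-03 -1.49006836e+01] [-0.1  0.5  9.4] [ 0.01318235  0.2392964  -0.045318  ] 6.951829835198775
18.7667
```

View pics/z5.png

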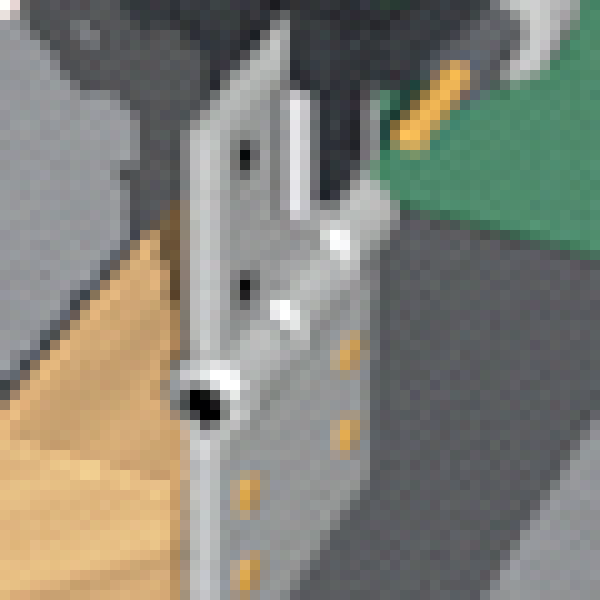

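```bash
python3 - <<'E'
from meas import *
z=np.load("side5.npz");report(z["I"],z["D"],[(314.9,220.1)],95)
I=z["I"];g=cv2.cvtColor(I,cv2.COLOR_BGR2GRAY).astype(int)
for v in(196,200,206,210,228,232,236): print(v,g[v,308:326])
E
```

```text
hole 314.88 220.07 x -0.54 y 43.26
fixed 196 yaw 0.07 tilt -0.04 x0 -4.87 end y 41.73 54
loose 111 yaw -0.31 tilt 0.51 x0 -4.59 end y 41.24 53
196 [112  83  91  86  76 128 190 205 186 170 116  40 118 158 125 156 229 198]
200 [ 81  85  89  91  85 130 191 201 187 161 147 145 148 155 126 162 235 197]
206 [182 177 167 130  88 128 188 201 191 163 151 148 140 155 151 164 166 167]
210 [172 171 169 153 109 124 188 199 191 167 123 100 140 167 241 253 203 175]
228 [196 196 197 198 173 163 191 198 186 154 163 182 156 149 149 149 151 154]
232 [198 197 201 195 166 160 184 199 183 149 150 148 150 150 152 150 150 147]
236 [173 168 169 170 145 145 186 196 176 151 164 181 151 143 146 147 148 128]
```

```bash
python3 - <<'E'
from meas import *
a=np.array(readout.current_ee_pos());arm.dwell(2.8);b=np.array(readout.current_ee_pos())
print(b,b-a,readout.current_ft_force(),readout.current_grip_width())
I,D=snapshot("side");cv2.imwrite("pics/side6.png",I);report(I,D,[(314.9,220.1)],95);print(readout.current_t())
E
```

```text
[558.11666539 -16.70331753 136.14215974] [ 0.01352569 -0.04742443  0.03262572] [-1.40870054 -0.13846259  6.02430045] 6.988686904379369
hole 314.89 220.06 x -0.55 y 43.23
fixed 204 yaw 0.08 tilt 0.15 x0 -4.87 end y 41.3 52
loose 111 yaw -0.3 tilt 0.44 x0 -4.51 end y 41.32 49
21.6167
```

View pics/side6.png

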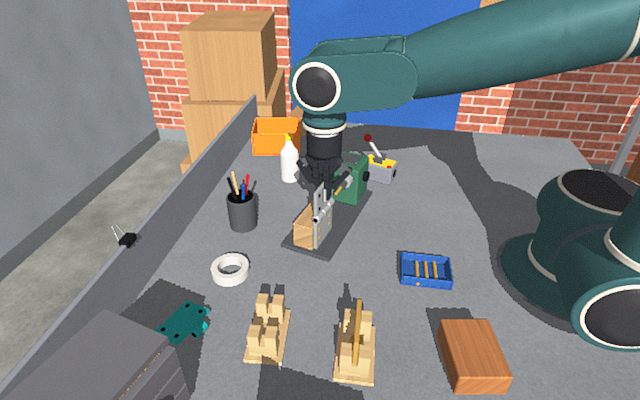

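The picture shows the steel leaf seated on the jamb at (322,205) and its stand empty at (267,325). The brass leaf is untouched at (357,330), and the lever is off with its knob at (367,138).

```bash
python3 -c "
from h import *
arm.close_job();print(readout.current_t())"
```

```text
the job is handed in; nothing more can be done
the job is handed in; nothing more can be done
```

The isolator is off, the steel leaf is seated between the jamb knuckles and still gripped, and the job is handed in at about 21.6 s of the 54 s allowed.

- **Isolator:** I pushed the lever over with the closed fingers until it met its stop. Two-view triangulation then put it at about 1.41 rad (off is 1.4), and the last picture shows it still off.
- **Leaf:** I took the single-knuckle steel leaf from its stand and corrected it about 2.3 mm along the holes from the side view. I lowered it until it bottomed with about 9 N upward force. The tool stopped at 136.1 mm, against 136.3 expected.
- **Hold:** I held it for 2.8 s with less than 0.1 mm of drift and the grip unchanged. About 6 N of contact force remained.
- **Alignment:** Plate-face fits put the loose leaf 0.3–0.4 mm from the fixed one across the holes, and end faces put it within about 0.5 mm along them. Yaw and tilt fits agree within about 0.5°.
- **Disagreement:** Before lowering, the two cross-hole checks differed by about 0.7 mm: the holes read almost no offset and the plate faces about 0.75 mm. I used a 0.4 mm compromise. The ±2 mm pin clearance covers either reading.
- **Bench:** The brass leaf and the other bench items in the last side picture look unmoved.

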